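Tuck a test cassette under the reader's light shield and hold it flat for the reading

ROBOT

A 6-joint arm with a two-finger parallel gripper is mounted at the origin on a cart in front of the work surface, level with it; the furniture and walls round the work are solid. World frame = base frame: x ahead of the robot, y to its left, z up, the work surface at z = 0. Lengths are in mm, angles in rad, forces in N, time in s.
With the tool pointing down it reaches from about 350 to 725 mm from the base axis. Payload 4.3 kg.
Tool frame: the origin (TCP) lies midway between the tips of the shut fingers; the grasp point (between the pads) lies 19 mm behind it; z points along the fingers, y is the line along which they close (so a half turn about z gives the same grasp; the last joint's range is limited). The gripper opens to 85 mm and grips with 20 to 120 N. Pads are 22 mm wide; open, the fingers measure 114 mm over their backs; the gripper's body (76 mm by 85 mm) begins 54 mm behind the grasp point. The pads swing forward as they close: fully open they stand 13 mm farther back than shut.
Start: joints at [1.036, 0.377, 0.081, 1.274, 0, 1.46], TCP at [236.991, 523.93, 231.329] pointing down, gripper open.
Joint ranges: [-2.72, 2.72], [-0.84, 1.66], [-1.02, 1.22], [-1.77, 2.12], [-1.37, 1.28], [-3.14, 3.14]. Speed limits (rad/s): [2.57, 2.57, 3.14, 3.14, 3.14, 3.14].

INTERFACE

Orientations are given as a 3x3 rotation matrix whose columns are the frame's x, y, z axes.
In Python, from station import r, eyes gives the robot as it stands. Calls block until the motion is done:
- r.goto(position, orientation): joint-space move of the TCP to a pose.
- r.move_straight(position, rotation=None, speed=150): straight line of the TCP; rotation=None keeps the orientation; speed is the mean speed in mm/s.
- r.set_joints(angles): joint-space move.
- r.move_gripper(opening): finger opening in mm; the grip force is fixed at half the most; returns when the fingers have stopped.
- r.wait(seconds).
- r.ik(position, orientation): joint angles nearest the present ones, or None.
- r.read_state(): the state.
- eyes.snapshot(name): name is "side" or "top" or "wrist"; returns the picture (420x560x3 uint8, red, green, blue); there is no depth.
- eyes.camera_model(name): a dict with "fx", "fy", "cx", "cy" (pixels), "view" (4x4, takes a point from world to camera coordinates); the wrist camera has in their place "mount" (4x4, takes a point from camera to tool coordinates, whose origin is the TCP and whose axes are the flange's). Camera axes: x right, y up, looking along -z (the intrinsics and any distortion apply to the point x, -y, -z); pixel columns grow to the right and rows downward; lengths in mm; the calibration is good to about 2 mm. The wrist camera is an equidistant fisheye: a pixel r from the principal point sees the ray r / f radians off the axis. A picture is of the moment at which its call begins: read the wrist's pose just before it. camera_model takes no time and is no camera call.
A pose or a line that the arm cannot do raises r.IKError and nothing moves.
- r.close_job(): hands the job in; it is judged then, once.
The state is a dict: "clock": time; "q": joint angles; "qvel": joint speeds; "effort": joint torques, N m; "position": TCP position; "tool_rot": TCP orientation; "ft_force": force on the tool from outside, world axes, zero at the start; "moment": the same for the moment, N m; "grip_width": finger opening in mm; "gripper_force": force on a finger pad.
Only numpy, scipy, OpenCV 4.12 (cv2) and the standard library are available. Lean on these libraries where they do the work, as an engineer would, in place of code of your own. Each camera call takes 0.05 s, during which the arm holds its last target. There are 200 camera calls.

TASK

Take the narrow test cassette with the single window and slide its window end under the hinged light shield of the cassette reader until it butts against the stop, without lifting the shield. Press the cassette down flat on the bed so that the sprung contact pin is pushed in, and finish while still holding it pressed down like that, because the reader only measures while the pin is in. Leave the broad three-window cassette, the carton, the bottle and the timer where they are.

Things in the scene. Friction and masses are not known exactly. Their poses are not given: they have to be found in the camera images.
- cassette: Narrow white plastic test cassette with one window: 90 mm long (x), 25 mm wide (y), 6 mm thick, about 20 g, loose, face up on the worktop. Origin: centre of its underside; +x points to the window end. Along x: oblong window (18 x 7 mm) centred at +23 mm, four small ribs at -9 to -18 mm, round sample well (10 mm) at -32 mm. Its last 6 mm at the window end narrow to 21 mm.
- cassette_grip (a point): Good place to grip the cassette, across its 25 mm width: on its middle line, 17 mm behind its origin, on the underside. When the cassette is home its front 34 mm lie under the shield; this point is 62 mm behind its nose and stays in the open. Axes as the cassette.
- cassette_nose (a point): Middle of the lower edge of the cassette's window end (45 mm along the cassette's +x from its origin, on the underside). Axes as the cassette.
- reader: Cassette reader, fixed to the worktop: white base 180 mm long (x), 110 mm wide (y), deck 20 mm high. Origin: centre of its underside; +x points from its open front end into the reader. An aluminium bed 18 mm wide (narrower than the cassette: fingers can straddle it), top 32 mm above the worktop, runs from x = -80 mm to the stop at +20 mm. White head 104 mm wide, 76 mm high, at x = 42 to 90 mm.
- reader_stop (a point): Point on the bed's top at the foot of the stop, midway between the rails: where the cassette's nose must come. 20 mm along the reader's +x from its origin, 32 mm above the worktop. Axes as the reader: the cassette slides along +x. The two guide rails, 29 mm apart and 6.5 mm higher than the bed, flank the last 26 mm before the stop; their mouths flare to about 39 mm at 37 mm before it.
- shield_edge (a point): Middle of the lower side of the closed light shield's front edge, 34 mm before the stop, 10.5 mm above the bed. The edge is turned up slightly: the least clearance under the closed shield, 28 mm before the stop, is about 8.4 mm above the bed (the cassette is 6 mm thick). Fixed in the reader's frame: it does not follow the shield.
- shield (a joint): Hinge of the light shield, rad: a light (35 g) black ribbed leaf 56 mm wide and 50 mm long that slopes down from its hinge at the foot of the head towards the robot. 0 = resting closed, grows as its front edge is lifted (0.1 rad is 5 mm at the edge); it falls shut by its own weight.
- contact_pin (a joint): The brass sprung contact pin in the middle of the bed, 11 mm across, 70 mm before the stop, m: 0 = out, 4 mm proud of the bed; 0.004 = pushed in flush with the bed. Its spring takes 1.4 N to start and 4.2 N when flush; it lifts a cassette that is not held down.
- panel_cassette: The broad test cassette with three windows, white, 80 x 54 x 6 mm, loose on the worktop: not for this job. Origin at the centre of its underside. Either cassette may lie on the left or on the right of the other.
- kit_carton: White carton with a teal band, 45 x 98 x 62 mm, standing loose. Origin at the centre of its underside.
- buffer_bottle: Small round bottle with a white screw cap, 48 mm across, 96 mm high, loose. Origin at the centre of its underside.
- bench_timer: White wedge-shaped bench timer, 56 x 62 x 46 mm, loose. Origin at the centre of its underside.
Things that resemble listed ones, but are neither listed nor needed, are in the scene too. What is shaped like the cassette but green is not meant.

How it is judged:
By the outcome, as a careful person would: the job done as asked, in the order asked, and still so for the second after the job is handed in, while the arm keeps its last pose, push and grip.
It also fails if it takes over 38 s, if anything falls off the work surface, if the arm or the gripper's body presses on something with over 40 N, if the wrist force passes 120 N, or if a joint passes its speed limit or range.

## Working session

There is one attempt and no reset: what is moved stays moved. The work goes in short steps, each a Python script; the robot and the scene stay as the last script left them, time stands still between calls to the robot, and variables do not carry over. Pictures are saved under pics/ and viewed, at most 10 in all, crops included, and the job is handed in when it is done.

```bash
mkdir -p pics; ls; python3 - <<'E'
from station import r, eyes
import cv2,numpy as np
for n in ("top","side"):
    im=eyes.snapshot(n); cv2.imwrite(f"pics/{n}0.png",cv2.resize(im[:,:,::-1],None,fx=1.4,fy=1.4,interpolation=cv2.INTER_CUBIC)); cv2.imwrite(f"pics/{n}_raw.png",im[:,:,::-1])
    m=eyes.camera_model(n); print(n,{k:np.round(v,3).tolist() for k,v in m.items() if not isinstance(v,str)})
m=eyes.camera_model("wrist"); print({k:np.round(v,3).tolist() for k,v in m.items() if not isinstance(v,str)})
s=r.read_state(); print(s["clock"],s["tool_rot"],s["ft_force"])
E
```

```text
pics
top {'fx': 396.524, 'fy': 396.524, 'cx': 274.029, 'cy': 212.095, 'view': [[0.027, -1.0, 0.006, -157.809], [0.988, 0.028, 0.149, -506.251], [-0.149, 0.002, 0.989, -1067.778], [0.0, 0.0, 0.0, 1.0]]}
side {'fx': 508.964, 'fy': 508.964, 'cx': 279.833, 'cy': 218.244, 'view': [[0.986, -0.166, 0.01, -547.652], [0.054, 0.375, 0.925, -53.765], [-0.157, -0.912, 0.379, -1632.024], [0.0, 0.0, 0.0, 1.0]]}
{'fx': 325.192, 'fy': 325.192, 'cx': 275.935, 'cy': 212.529, 'mount': [[0.0, 0.959, 0.282, 72.175], [1.0, -0.0, 0.0, -0.116], [0.0, 0.282, -0.959, -142.98], [0.0, 0.0, 0.0, 1.0]]}
0.1 [[-9.11106752e-01  4.12169423e-01 -9.23769218e-04]
 [ 4.12170418e-01  9.11105369e-01 -1.59767697e-03]
 [ 1.83137501e-04 -1.83640462e-03 -9.99998297e-01]] [ 0.07746561 -0.29671145 -0.37302168]
```

View pics/top0.png

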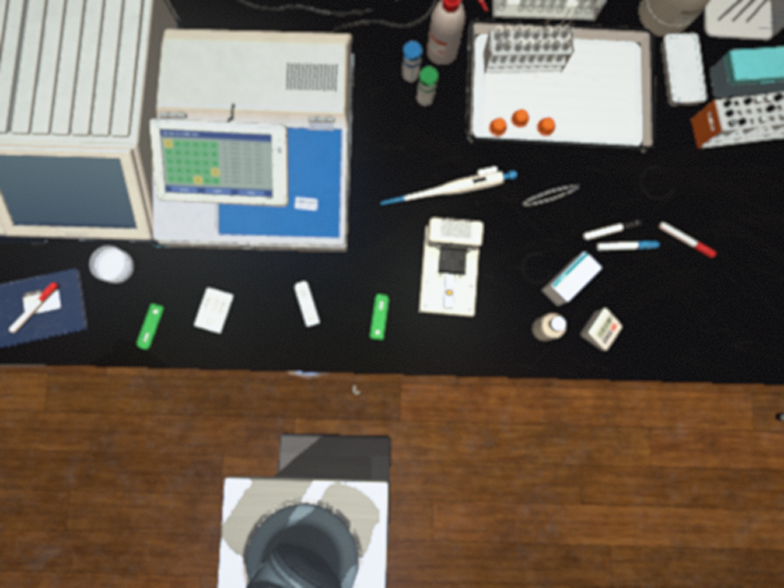

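View pics/side0.png

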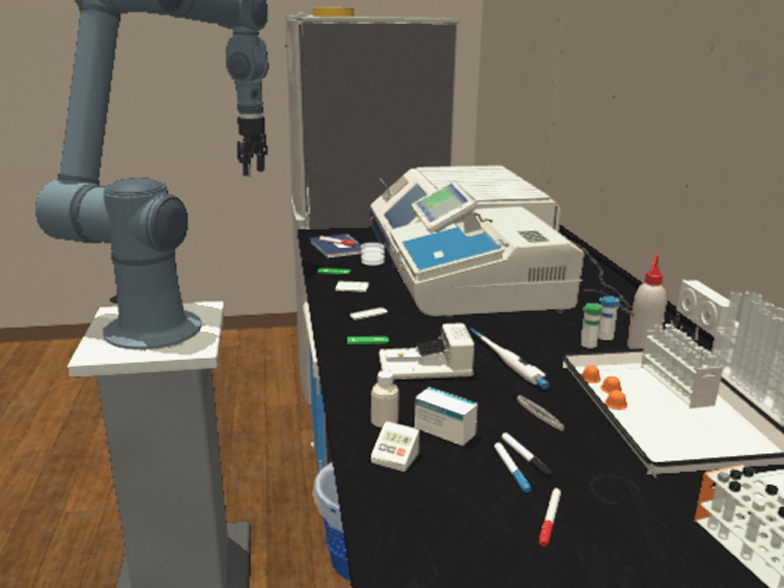

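The top picture (×1.4) shows four things that could be taken for the cassette: the narrow white one at (307,303), the broad white one at (214,310) and two green ones at (150,326) and (379,316). By the description I choose the narrow white one. The reader is at (450,265), with its head away from the robot. The side view agrees.

```bash
cat > h.py <<'E'
import numpy as np, cv2
def pix2plane(m,uv,z):
    V=np.array(m["view"]); R=V[:3,:3]; t=V[:3,3]
    uv=np.atleast_2d(uv).astype(float)
    d=np.c_[(uv[:,0]-m["cx"])/m["fx"],-(uv[:,1]-m["cy"])/m["fy"],-np.ones(len(uv))]@R
    c=-R.T@t
    return c+d*((z-c[2])/d[:,2])[:,None]
def wristcast(m,pos,rot,uv,z):
    M=np.array(m["mount"]); uv=np.atleast_2d(uv).astype(float)
    a=(uv-[m["cx"],m["cy"]])/[m["fx"],m["fy"]]; th=np.linalg.norm(a,axis=1); k=np.sin(th)/np.maximum(th,1e-9)
    d=np.c_[a[:,0]*k,-a[:,1]*k,-np.cos(th)]@M[:3,:3].T@np.array(rot).T
    c=np.array(pos)+np.array(rot)@M[:3,3]
    return c+d*((z-c[2])/d[:,2])[:,None]
def wproj(m,pos,rot,P):
    M=np.array(m["mount"]); P=np.atleast_2d(P)
    t=(P-np.array(pos))@np.array(rot); c=(t-M[:3,3])@M[:3,:3]
    x,y,z=c[:,0],-c[:,1],-c[:,2]; rr=np.hypot(x,y); th=np.arctan2(rr,z); s=th/np.maximum(rr,1e-9)
    return np.c_[m["cx"]+m["fx"]*x*s,m["cy"]+m["fy"]*y*s]
def down(yaw):  # tool z down, tool y (closing) along yaw
    c,s=np.cos(yaw),np.sin(yaw); y=np.array([c,s,0]); z=np.array([0,0,-1.]); return np.c_[np.cross(y,z),y,z]
E
python3 - <<'E'
from station import r, eyes
from h import *
im=cv2.imread("pics/top_raw.png"); m=eyes.camera_model("top")
hsv=cv2.cvtColor(im,cv2.COLOR_BGR2HSV)
mask=((hsv[...,2]>110)&(hsv[...,1]<90)).astype(np.uint8)
n,l,st,ce=cv2.connectedComponentsWithStats(mask)
for i in range(1,n):
    if st[i,4]>80 and 140<ce[i,1]<250 and 100<ce[i,0]<450:
        c=cv2.findContours((l==i).astype(np.uint8),0,2)[0][0].reshape(-1,2)
        P=pix2plane(m,c,6)[:,:2].astype(np.float32)
        print(st[i].tolist(),[np.round(a,1) for a in cv2.minAreaRect(P)], np.round(cv2.boxPoints(cv2.minAreaRect(P))).tolist())
a=cv2.resize(im[190:245,190:245],(380,380),interpolation=cv2.INTER_CUBIC); b=cv2.resize(im[150:230,285:365],(380,380),interpolation=cv2.INTER_CUBIC)
cv2.imwrite("pics/crop1.png",np.hstack([a,b]))
E
```

```text
[210, 141, 17, 9, 138] [array([710.4,  26.4]), array([24.4, 47.2]), np.float64(1.7)] [[697.0, 50.0], [699.0, 2.0], [723.0, 3.0], [722.0, 50.0]]
[299, 155, 47, 71, 2353] [array([ 584.5, -280.8]), array([121.4, 203.1]), np.float64(85.8)] [[479.0, -334.0], [681.0, -349.0], [690.0, -228.0], [488.0, -213.0]]
[417, 160, 29, 11, 158] [array([ 668. , -599.6]), array([16.6, 86.2]), np.float64(17.1)] [[647.0, -561.0], [673.0, -643.0], [689.0, -638.0], [663.0, -556.0]]
[426, 172, 31, 7, 165] [array([ 637.9, -628.6]), array([16.5, 88.1]), np.float64(4.2)] [[626.0, -585.0], [633.0, -673.0], [649.0, -672.0], [643.0, -584.0]]
[389, 180, 41, 37, 711] [array([ 565. , -533.3]), array([ 52.5, 123.2]), np.float64(45.4)] [[503.0, -509.0], [590.0, -595.0], [627.0, -558.0], [540.0, -471.0]]
[210, 201, 19, 33, 343] [array([498.4,  14.6]), array([93.8, 30.5]), np.float64(19.9)] [[449.0, 13.0], [460.0, -16.0], [548.0, 16.0], [537.0, 45.0]]
[138, 205, 29, 33, 622] [array([479.7, 203.4]), array([60.3, 85.2]), np.float64(74.9)] [[431.0, 185.0], [513.0, 163.0], [529.0, 221.0], [446.0, 244.0]]
[417, 220, 27, 30, 465] [array([ 463.1, -595.3]), array([56., 75.]), np.float64(54.8)] [[416.0, -597.0], [478.0, -640.0], [510.0, -594.0], [449.0, -551.0]]
[382, 224, 23, 18, 318] [array([ 466. , -484.9]), array([48.7, 63.8]), np.float64(1.6)] [[441.0, -454.0], [443.0, -518.0], [491.0, -516.0], [489.0, -452.0]]
```

View pics/crop1.png

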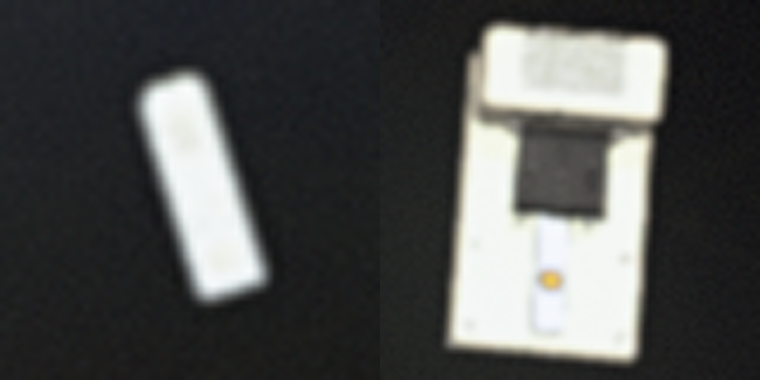

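The crop shows the narrow white cassette (left) with its axis running to the upper left, but I can't tell which end has the window. On the right is the reader, with the brass pin at crop (550,280) and the dark shield in front of the head. Next is a close look with the wrist camera.

```bash
python3 - <<'E'
from station import r, eyes
from h import *
m=eyes.camera_model("top")
pin=np.array([170/4.75+285,280/4.75+150]); print("pin",pix2plane(m,pin-.5,36))
R=down(np.radians(109.9))
r.goto([495,14,190],R)
s=r.read_state(); print(s["clock"],np.round(s["q"],2),np.round(s["position"],1))
im=eyes.snapshot("wrist")[:,:,::-1]; cv2.imwrite("pics/w1.png",im)
np.savez("w1.npz",p=s["position"],R=s["tool_rot"])
E
```

```text
pin [[ 524.75108337 -273.038865     36.        ]]
2.1583 [-0.1   0.23 -0.23  1.11  0.   -0.45] [495.1  14.6 190.1]
```

View pics/w1.png

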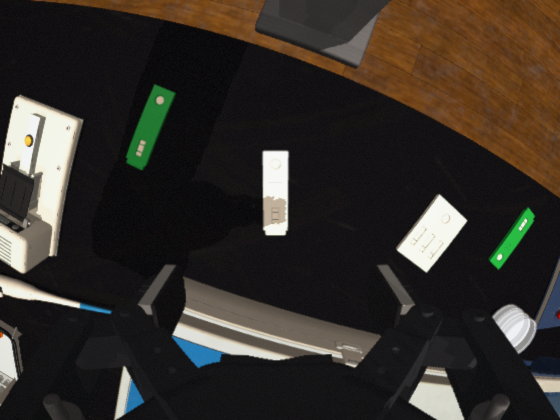

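The wrist view shows the narrow cassette at (275,193). Its well is at (275,163) on the robot side and its window at (275,210) on the far side, so +x points away from the robot. The broad cassette is at (432,233), and the green ones are at (150,127) and (512,238). I'll measure it here and grasp it.

```bash
python3 - <<'E'
from station import r, eyes
from h import *
im=cv2.imread("pics/w1.png"); d=np.load("w1.npz"); m=eyes.camera_model("wrist")
mask=(im.min(2)>75).astype(np.uint8); n,l=cv2.connectedComponents(mask)
c=cv2.findContours((l==l[180,280]).astype(np.uint8),0,2)[0][0].reshape(-1,2)
c=cv2.convexHull(c).reshape(-1,2)
P=wristcast(m,d["p"],d["R"],c,6)[:,:2].astype(np.float32)
(cx,cy),wh,a=cv2.minAreaRect(P); B=cv2.boxPoints(((cx,cy),wh,a))
E=[B[1]-B[0],B[2]-B[1]]; e=max(E,key=np.linalg.norm); e=e/np.linalg.norm(e); e*=np.sign(e[0]); phi=np.arctan2(e[1],e[0])
print("centre",cx,cy,wh,np.degrees(phi))
assert 82<max(wh)<98 and 22<min(wh)<30 and abs(np.degrees(phi)-19.9)<5
g=np.array([cx,cy])-17*e; print(g)
R=down(phi+np.pi/2); r.goto([*g,60],R); r.move_gripper(45)
r.move_straight([*g,8],speed=100)
for z in (5,3,2,1):
    r.move_straight([*g,z],speed=30); s=r.read_state(); print(z,np.round(s["ft_force"],1),np.round(s["position"],1),s["grip_width"])
    if s["ft_force"][2]>4: break
r.move_gripper(0); s=r.read_state(); print(s["clock"],s["grip_width"],s["gripper_force"],np.round(s["ft_force"],1),np.round(s["position"],1))
np.save("pose.npy",[cx,cy,phi,*g,s["position"][2]])
E
```

```text
centre 498.8676452636719 15.211578369140625 (90.73214721679688, 26.882667541503906) 20.408365
[482.93471718   9.2835269 ]
5 [-0.3 -1.3 -0.6] [483.3   9.2   5.4] 45.25499577246815
3 [-0.2  0.   0.6] [482.9   9.3   3. ] 45.16638057503064
2 [ 0.3 -0.6  0.3] [482.9   9.3   1.9] 44.83413923825811
1 [ 0.8 -0.3 -0.4] [482.8   9.3   0.9] 44.92297055905692
5.2667 22.525285490791124 58.917372822761536 [-1.3 -0.3  4.9] [483.    9.2   1.3]
```

```bash
python3 - <<'E'
from station import r, eyes
from h import *
s=r.read_state(); p=s["position"]
r.move_straight([p[0],p[1],90],speed=200)
r.goto([510,-175,190],down(np.radians(86)))
s=r.read_state(); print(s["clock"],np.round(s["q"],2),np.round(s["position"],1),s["grip_width"],np.round(s["ft_force"],1))
im=eyes.snapshot("wrist")[:,:,::-1]; cv2.imwrite("pics/w2.png",im)
np.savez("w2.npz",p=s["position"],R=s["tool_rot"])
E
```

```text
6.7167 [-0.45  0.32 -0.11  1.14  0.   -0.38] [ 508.9 -173.7  188.3] 22.66801565479426 [0.5 0.8 0.6]
```

View pics/w2.png

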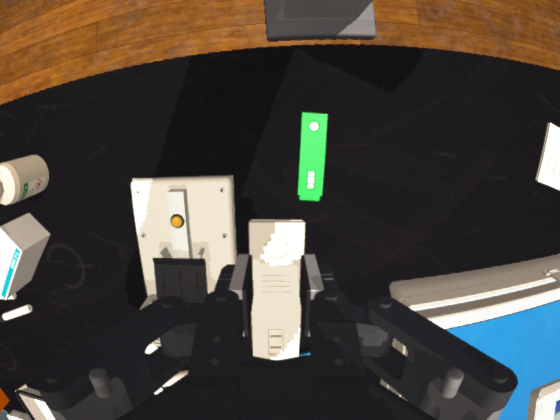

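The wrist view shows the held cassette, nose toward the bottom at (275,355), well at (275,245). The reader's pin is at (177,221), its front corners at (134,178) and (234,177), and the shield edge is near row 260. From these I compute the reader frame.

```bash
python3 - <<'E'
from station import r, eyes
from h import *
im=cv2.imread("pics/w2.png"); d=np.load("w2.npz"); m=eyes.camera_model("wrist"); p,R=d["p"],d["R"]
W=lambda uv,z: wristcast(m,p,R,uv,z)
hsv=cv2.cvtColor(im,cv2.COLOR_BGR2HSV).astype(int)
g=im.min(2)
pm=(hsv[...,1]>150)&(hsv[...,0]>8)&(hsv[...,0]<35); pm[:205]=0;pm[238:]=0;pm[:,:160]=0;pm[:,195:]=0
ys,xs=np.nonzero(pm); print("pin px",xs.mean(),ys.mean(),xs.min(),xs.max(),ys.min(),ys.max())
pin=W([(xs.min()+xs.max())/2,(ys.min()+ys.max())/2],36)[0]; print("pin",pin)
mask=g>75
def line(P):
    v=cv2.fitLine(P[:,:2].astype(np.float32),cv2.DIST_HUBER,0,.01,.01).ravel(); return v
# front edge: first white row per column
F=W([(c,np.argmax(mask[165:200,c])+165-.5) for c in range(142,228,3)],20)
# right edge: last white col per row starting from 215
Rt=W([(215+np.argmax(~mask[v,215:260])-.5,v) for v in range(185,250,3)],20)
Lt=W([(160-np.argmax(~mask[v,160:110:-1])+.5,v) for v in range(185,245,3)],20)
for n,P in (("front",F),("right(img)",Rt),("left(img)",Lt)):
    v=line(P); a=np.degrees(np.arctan2(v[1],v[0])); q=np.array([-v[1],v[0]]); print(n,np.round(v[2:],1),round(a,2),"pin dist",round(float(q@(pin[:2]-v[2:])),1),"rms",np.std((P[:,:2]-v[2:])@q).round(2))
# held cassette: corners at tail and nose
cm=mask.copy()
for v in (222,228,234,262,270,280,310,325,340,350):
    row=np.nonzero(mask[v,240:312])[0]+240; print(v,row.min(),row.max(),end="; ")
big=cv2.resize(im[165:295,120:245],None,fx=4.5,fy=4.5,interpolation=cv2.INTER_CUBIC)
cv2.imwrite("pics/crop2.png",big)
E
```

```text
pin px 176.62105263157895 220.90526315789472 172 182 216 226
pin [ 524.94159715 -272.0579803    36.        ]
front [ 483.2 -274.1] 86.48 pin dist -41.5 rms 0.27
right(img) [ 526.  -216.4] -3.72 pin dist -55.7 rms 0.29
left(img) [ 515.5 -326.8] -3.21 pin dist 55.2 rms 0.37
222 249 305; 228 248 305; 234 248 304; 262 240 311; 270 240 311; 280 240 311; 310 251 301; 325 251 300; 340 252 299; 350 252 299;
```

View pics/crop2.png

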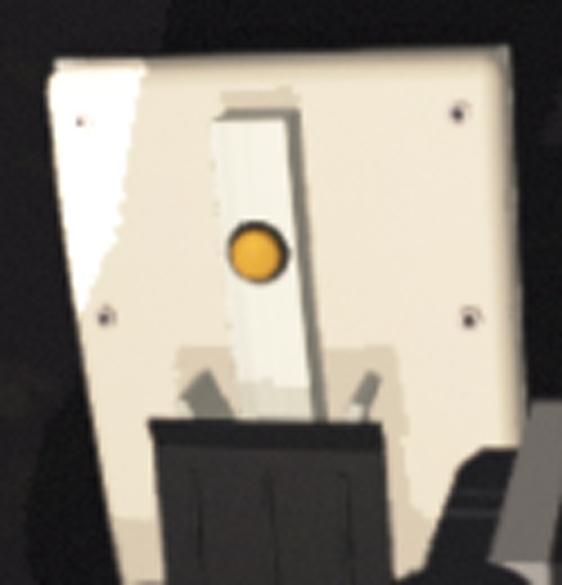

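Yaw is -3.5° and the pin is at (524.9, -272.3), where the top view agrees within 1 mm. The deck measures ±55 mm about the pin line, as it should. Now I'll go to the pre-insertion pose.

```bash
python3 - <<'E'
from station import r, eyes
from h import *
d=np.load("w2.npz"); m=eyes.camera_model("wrist"); p,R=d["p"],d["R"]
C=wristcast(m,p,R,[[276.8,219.5],[275.5,358]],p[2]+4.8); print("tail/nose in tool",np.round((C-p)@R,1))
e=np.array([np.cos(np.radians(-3.5)),np.sin(np.radians(-3.5)),0]); stop=np.array([524.9,-272.4,32])+70*e
print(stop); np.savez("reader.npz",e=e,stop=stop)
R=down(np.radians(86.5)); t=stop-(62+48)*e
r.goto([t[0],t[1],75],R)
r.move_straight([t[0],t[1],42],speed=80)
for z in (38,36,35,34.4):
    r.move_straight([t[0],t[1],z],speed=40); s=r.read_state(); print(z,np.round(s["ft_force"],1),np.round(s["position"],1))
    if s["ft_force"][2]>12: break
print(s["clock"])
s=r.read_state(); im=eyes.snapshot("wrist")[:,:,::-1]; cv2.imwrite("pics/w3.png",im); np.savez("w3.npz",p=s["position"],R=s["tool_rot"])
im2=eyes.snapshot("side")[:,:,::-1]
a=cv2.resize(im[190:400,160:370],(560,560),interpolation=cv2.INTER_CUBIC); b=cv2.resize(im2[215:285,260:350],(240,187),interpolation=cv2.INTER_CUBIC)
o=np.zeros((560,800,3),np.uint8); o[:,:560]=a; o[:187,560:]=b; cv2.imwrite("pics/c3.png",o)
E
```

```text
tail/nose in tool [[ 28.3   0.4  -4.7]
 [-52.1  -0.2  -5. ]]
[ 594.76943589 -276.67339777   32.        ]
38 [-0.1 -0.2 -0.1] [ 485.1 -270.    38.1]
36 [-0.3  0.1  1. ] [ 485.3 -270.2   36.3]
35 [ 0.1 -0.7  2.7] [ 485.3 -270.2   35.3]
34.4 [ 1.1 -0.7  2.5] [ 485.3 -270.2   34.6]
8.9833
```

View pics/c3.png

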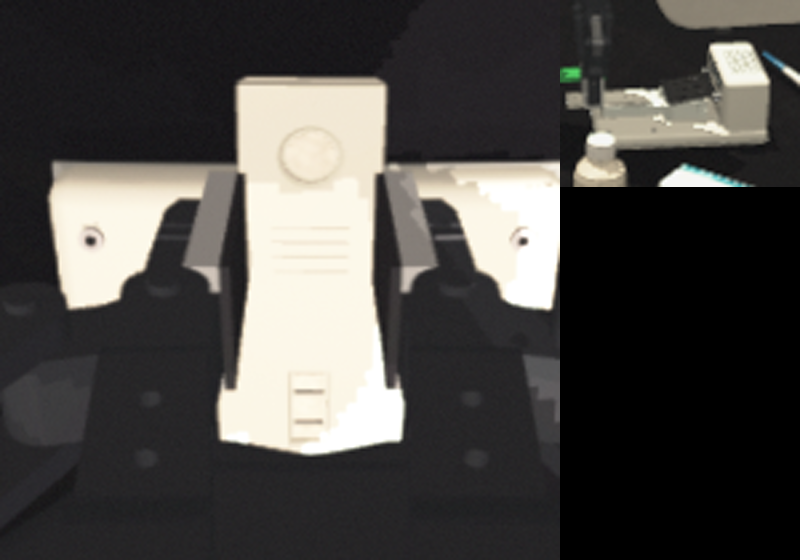

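The view shows the cassette straight between the fingers, tail centred at crop (311,80), and the reader base symmetric about it at (52,165) and (560,165). The tail is 28 mm behind the TCP, as expected. The pin's 2.5 N shows the cassette is resting on it. Next I lower slightly and slide in, watching the forces.

```bash
python3 - <<'E'
from station import r, eyes
from h import *
d=np.load("reader.npz"); e,stop=d["e"],d["stop"]
def to(b,z,sp=40):
    t=stop-(62+b)*e; r.move_straight([t[0],t[1],z],speed=sp)
    s=r.read_state(); print(b,z,np.round(s["ft_force"],1),np.round(s["moment"],2),"b=%.1f"%((stop-s["position"])@e-62),"z=%.1f"%s["position"][2]); return s
ims=[]
for b,z in ((48,33.8),(42,33.8),(38,33.8),(35,33.8),(32,33.8),(29,33.8)):
    s=to(b,z); f=s["ft_force"]
    if f@e<-6 or f[2]>15: print("stop");break
print(s["clock"])
im2=eyes.snapshot("side")[:,:,::-1]; im=eyes.snapshot("top")[:,:,::-1]; 
b=cv2.resize(im2[225:280,265:345],(800,550),interpolation=cv2.INTER_CUBIC)
cv2.imwrite("pics/c4.png",b); cv2.imwrite("pics/side4.png",im2)
E
```

```text
48 33.8 [ 1.1 -1.2  2.3] [-0.27 -0.32 -0.03] b=47.7 z=33.9
42 33.8 [-0.5  1.1  1.9] [ 0.    0.1  -0.02] b=42.2 z=33.5
38 33.8 [-1.8  0.3  3.6] [0.17 0.12 0.03] b=37.9 z=33.7
35 33.8 [-1.6  1.   3.9] [ 0.15  0.15 -0.02] b=34.7 z=33.8
32 33.8 [-0.7 -0.6  3.5] [0.06 0.13 0.06] b=31.6 z=33.9
29 33.8 [-0.7  0.1  3.2] [0.05 0.15 0.01] b=28.5 z=33.9
10.6333
```

View pics/c4.png

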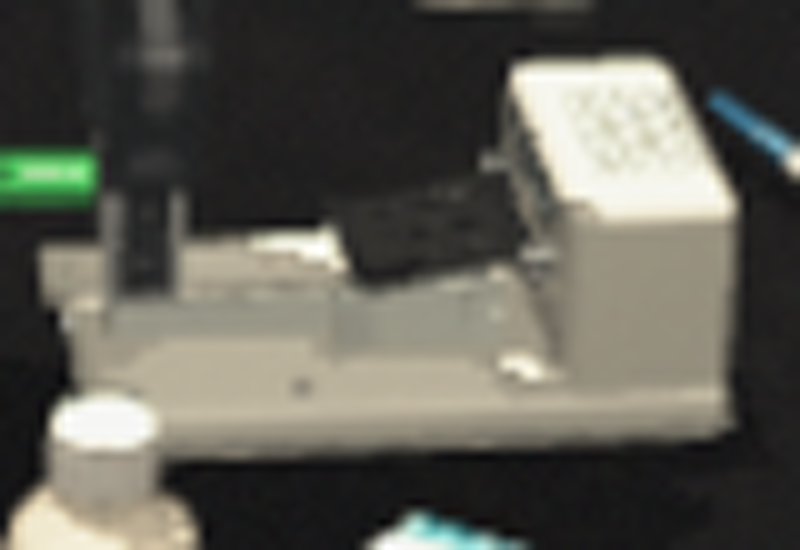

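The side view shows the cassette's nose just under the shield's front edge at crop (340,250), with the shield apparently still closed. I'll go on to the stop, checking the shield numerically against the first side image.

```bash
cat > sh.py <<'E'
from h import *
ref=cv2.imread("pics/side_raw.png")
def diff(im):  # change over the shield region + dark pixel edge rows
    out=[]
    for c in (302,306,310): 
        f=lambda I: np.interp(np.arange(0,45,.1),np.arange(45),I[225:270,c].astype(float).mean(1))
        def edges(I):
            g=f(I); d=g<75; k=np.nonzero(d[150:])[0]  # below row 240
            # contiguous dark run around row 246
            i=j=int((246.5-225)*10)
            while i>0 and g[i]<85:i-=1
            while j<449 and g[j]<85:j+=1
            return round(225+i/10,1),round(225+j/10,1)
        out.append((c,edges(ref),edges(im)))
    return out
E
python3 - <<'E'
from station import r, eyes
from sh import *
print(diff(cv2.imread("pics/side4.png")))
d=np.load("reader.npz"); e,stop=d["e"],d["stop"]
def to(b,z,sp=40):
    t=stop-(62+b)*e; r.move_straight([t[0],t[1],z],speed=sp)
    s=r.read_state(); print(b,z,np.round(s["ft_force"],1),np.round(s["moment"],2),"b=%.1f"%((stop-s["position"])@e-62),"z=%.1f"%s["position"][2]); return s
for b in (25,20,15,10,6,4,3,2,1,0,-1,-2,-3):
    s=to(b,33.8); f=s["ft_force"]
    if b in(20,10): print(diff(eyes.snapshot("side")[:,:,::-1]))
    if f@e<-6 or f[2]>15: print("stop");break
print(s["clock"],s["grip_width"]); im=eyes.snapshot("side")[:,:,::-1]; print(diff(im)); cv2.imwrite("pics/side5.png",im)
E
```

```text
[(302, (225.0, 253.5), (225.0, 253.6)), (306, (225.0, 252.6), (225.0, 252.6)), (310, (225.1, 251.7), (225.2, 251.7))]
25 33.8 [-0.9  0.3  3.8] [0.11 0.17 0.04] b=24.5 z=33.9
20 33.8 [-0.   0.3  5. ] [0.14 0.1  0.02] b=19.4 z=33.9
[(302, (225.0, 253.5), (225.0, 253.6)), (306, (225.0, 252.6), (225.0, 252.6)), (310, (225.1, 251.7), (225.2, 251.7))]
15 33.8 [-0.5  0.5  3.8] [ 0.12  0.12 -0.01] b=14.5 z=33.9
10 33.8 [-0.6  0.1  3.4] [0.1  0.1  0.02] b=9.4 z=33.9
[(302, (225.0, 253.5), (225.0, 253.6)), (306, (225.0, 252.6), (225.0, 252.6)), (310, (225.1, 251.7), (225.2, 251.8))]
6 33.8 [-1.  -0.1  3.1] [0.06 0.11 0.01] b=5.6 z=33.8
4 33.8 [-2.1  1.   2.8] [ 0.03  0.32 -0.03] b=3.9 z=33.8
3 33.8 [-1.7  0.9  3.4] [ 0.03  0.42 -0.01] b=3.1 z=33.8
2 33.8 [-1.5  0.8  3.8] [ 0.01  0.34 -0.01] b=2.0 z=33.8
1 33.8 [-2.   0.2  3.8] [ 0.05  0.4  -0.01] b=0.9 z=33.8
0 33.8 [-2.1  0.3  2.7] [ 0.05  0.44 -0.02] b=-0.1 z=33.8
-1 33.8 [-5.3 -0.5  4.3] [-0.03  0.94  0.01] b=-0.2 z=33.6
-2 33.8 [-6.3 -1.   5. ] [-0.1   1.41  0.04] b=-0.2 z=33.4
stop
13.9083 22.545572872058994
[(302, (225.0, 253.5), (225.0, 253.6)), (306, (225.0, 252.6), (225.0, 252.6)), (310, (225.1, 251.7), (225.2, 251.7))]
```

The stop was met at b = -0.2 mm and the shield hasn't moved. Now I press down.

```bash
python3 - <<'E'
from station import r, eyes
from sh import *
d=np.load("reader.npz"); e,stop=d["e"],d["stop"]
for z in (33.2,32.8,32.4,32,31.6,31.2,30.8,30.4,30,29.6,29.2):
    t=stop-(62-1.2)*e; r.move_straight([t[0],t[1],z],speed=20); r.wait(.1)
    F=[]; 
    for _ in range(5): s=r.read_state(); F.append(s["ft_force"]); r.wait(.02)
    f=np.mean(F,0); print(z,np.round(f,1),np.round(s["moment"],2),"b=%.1f"%((stop-s["position"])@e-62),"z=%.2f"%s["position"][2])
    if f[2]>16: break
print(s["clock"],s["grip_width"]); im=eyes.snapshot("side")[:,:,::-1]; print(diff(im))
sv=s["position"]; w=eyes.snapshot("wrist")[:,:,::-1]; np.savez("w6.npz",p=sv,R=s["tool_rot"]); cv2.imwrite("pics/w6.png",w)
a=cv2.resize(w[190:400,160:370],(400,400),interpolation=cv2.INTER_CUBIC); b=cv2.resize(im[225:280,265:345],(400,275),interpolation=cv2.INTER_CUBIC)
o=np.zeros((400,800,3),np.uint8); o[:,:400]=a; o[:275,400:]=b; cv2.imwrite("pics/c6.png",o)
E
```

```text
33.2 [-6.2  0.2  7.1] [0.09 1.28 0.07] b=-0.2 z=33.34
32.8 [-7.1  1.1  9.7] [0.16 1.42 0.04] b=-0.2 z=33.34
32.4 [-8.2  1.1 12.1] [0.26 1.57 0.  ] b=-0.2 z=33.32
32 [-8.9  2.  14.8] [ 0.38  1.79 -0.02] b=-0.2 z=33.27
31.6 [-9.6  2.9 17. ] [ 0.47  1.91 -0.03] b=-0.2 z=33.29
16.1083 22.503764068029724
[(302, (225.0, 253.5), (225.0, 253.6)), (306, (225.0, 252.6), (225.0, 252.6)), (310, (225.1, 251.7), (225.2, 251.7))]
```

View pics/c6.png

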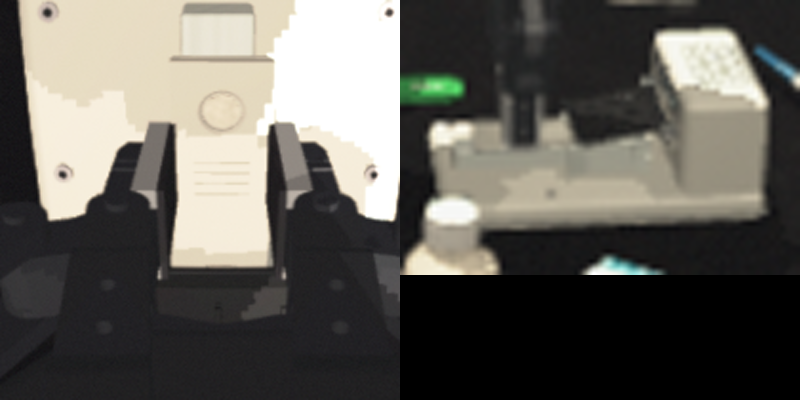

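The view shows the tail on the bed at crop (222,57), the ribs between the pads, and the shield edge closed over the front at row 265. z has stopped at 33.3 under a 17 N push, which is the bed height. One numeric check of the tail and tool tilt, then hand in.

```bash
python3 - <<'E'
from station import r, eyes
from h import *
d=np.load("reader.npz"); e,stop=d["e"],d["stop"]; w=np.load("w6.npz")
T=wristcast(eyes.camera_model("wrist"),w["p"],w["R"],[[276.5,219.9]],38)[0]
back=(stop-T)@e; lat=np.cross(e,T-stop)[2]
s=r.read_state(); tilt=np.degrees(np.arcsin(s["tool_rot"][:2,2]))
print("tail behind stop",back,"lateral",lat,"tilt",tilt,np.round(s["ft_force"],1),s["gripper_force"])
if abs(back-90)<3 and abs(tilt).max()<1 and s["ft_force"][2]>10: print(r.close_job())
E
```

```text
tail behind stop 89.88808243124359 lateral 0.24518968685943587 tilt [-0.0671373  -0.02932155] [-10.2   2.2  15.9] 60.85585355758667
the job is handed in; nothing more can be done
None
```

I handed the job in at about 16 s: the narrow cassette is against the stop under the unlifted shield, and the arm is still pressing it flat on the bed with about 16 N, over the 4.2 N needed to hold the pin in (inferred from force and height, not seen directly).

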